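# Emergency lid release of a centrifuge with its square key

## Task

The centrifuge has lost power with its lid locked. Take the red-handled square key from its stand, feel it fully home into the emergency-release socket on the front of the centrifuge's deck, and turn it clockwise until the lid springs open, never forcing anything. Then pull the key out, stand it back in the same hole of the stand, and leave everything else as it is and the lid ajar.

Things in the scene. Friction and masses are not known exactly. Their poses are not given: they have to be found in the camera images.
- key: loose steel T-key, red handle, 140 g. Square shank 10 x 10 mm, 75 mm long, its foot tapered to 8.4 mm square over the last 3 mm; across its top a red bar 66 x 14 x 14 mm, its middle 82 mm above the foot. Origin: centre of the foot's end; z up the shank, x along the bar, sides parallel to x and y. Starts upright in one of the stand's two holes.
- release_mouth (a point): centre of the round hole (36 mm wide, green square surround) of the emergency release, level with the deck; z up, x from the centrifuge's front to its hinge. 10 mm below it lies the spindle's flat brass face with a square socket 11.5 mm wide, 14 mm deep: a key fully home has its foot 24 mm below this point. The socket's centre is NOT measured: up to 6 mm off this point in x and in y. Find it by feel or eye.
- release (a joint): turn of the release spindle (rad), clockwise from above, 0 to 1.2 (stop); starts at 0 to 0.25. At 0 the socket's sides are parallel to x and y of release_mouth. It takes about 0.1 N m and stays where left; the key has about 0.15 rad of play in it. The cam lets the lid go between 0.65 and 1.05. It hangs on a flexible shaft: 3 to 5 N shifts it sideways, up to 6 mm from centre, and it stays there.
- lid (a joint): opening of the lid (rad), 0 shut and locked; let go, it springs up by itself to about 0.2, its nose (50 mm behind the release hole's centre) rising 45 mm. White slab 208 mm long, 244 mm wide, its top 193 mm above the bench when shut.
- centrifuge: fixed white bench centrifuge, 340 (x) by 260 mm (y), front deck 170 mm high. Origin: centre of its underside; x from its front, which faces the robot, to the lid's hinge; the release hole is at x -125, y -45 mm. Its release is light and breaks if forced: key or gripper must not press on any part of it with more than 40 N.
- stand: fixed grey block, 150 x 56 x 50 mm, long along its x, with two square holes 14 mm wide and 35 mm deep at x -37.5 and +37.5 mm, each holding a T-key with its bar roughly along x, the foot 15 mm above the bench. Origin: centre of its underside. It stands to the left or to the right of the centrifuge.
- rotor_key: loose T-key with a black handle and a round shank, in the other hole of the stand, of the same size as the red one: leave it. Origin: centre of its foot, z up.
- tube_rack: white rack with red-capped sample tubes, 160 x 75 x 80 mm, origin under its centre: leave it. It stands on the other side of the centrifuge from the stand.
- wash_bottle: white wash bottle with green top, 68 mm wide, 195 mm high, origin under its centre: leave it.
- reagent_bottle: amber bottle with blue cap, 80 mm wide, 155 mm high, origin under its centre: leave it.
- tip_box: blue pipette-tip box with clear lid, 122 x 85 x 75 mm, origin under its centre: leave it.
- beaker: glass beaker, 68 mm wide, 85 mm high, origin under its centre: leave it.
- spare_rotor: aluminium rotor lying on the bench, 120 mm wide, 40 mm high, origin under its centre: leave it.
Mind the look-alikes: they are no part of the job. There is more than one size of the key; the job needs the smallest.

How it is judged (in metres and radians):
On the way, in this order (a step that is already met when the one before it is completed fails the run):
1. the key is fully home in the release socket (foot at least 20.5 mm below the deck, within 12 mm of the hole's centre) (z of key in the frame of release_mouth below -0.0205 m and horizontal distance between key and release_mouth below 0.012 m), for 0.2 s.
2. with the key home, the release is turned past 0.6 rad and the lid springs open past 0.12 rad (all of step 1 and value of joint release above 0.6 rad and value of joint lid above 0.12 rad), for 0.1 s.
At the end, for the whole second after the job is handed in: The lid stands ajar (more than 0.12 rad) and the key stands released and at rest in the hole it came from, its foot within 10 mm of where it was and leaning less than 0.2 rad (value of joint lid above 0.12 rad and distance of key from where it was at the start of the episode below 0.01 m and angle between key's own z axis and vertical below 0.2 rad and linear speed of key below 0.02 m/s); the robot touches nothing.
It fails at once if the key presses on the centrifuge, its release or its lid with more than 40 N (contact force between key and centrifuge above 40 N).
It fails at once if the gripper's fingers or the arm press on the centrifuge with more than 40 N (contact force between any of the fingers, the arm and centrifuge above 40 N).
It fails at once if another thing is shifted by more than 15 mm or tipped (distance of any of rotor_key, tube_rack, wash_bottle, reagent_bottle, tip_box, beaker, spare_rotor from where it was at the start of the episode above 0.015 m or angle between any of rotor_key, tube_rack, wash_bottle, reagent_bottle, tip_box, beaker, spare_rotor's own z axis and vertical above 0.35 rad).
It also fails if it takes over 72 s, if anything falls off the work surface, if the arm or the gripper's body presses on something with over 40 N, if the wrist force passes 120 N, or if a joint passes its speed limit or range.

## Robot

A 6-joint arm with a two-finger parallel gripper is mounted at the origin on the work surface. World frame = base frame: x ahead of the robot, y to its left, z up, the work surface at z = 0. Lengths are in mm, angles in degrees, forces in N, time in s.
With the tool pointing down it reaches from about 300 to 850 mm from the base axis. Payload 4.2 kg.
Tool frame: the origin (TCP) lies on the centre line of the jaws, within the pads' length; the fingertips stand 14 mm ahead of it and the grasp point (between the pads) lies 5 mm behind it; z points along the fingers, y is the line along which they close (so a half turn about z gives the same grasp; the last joint's range is limited). The gripper opens to 91 mm and grips with 3 to 60 N. Pads are 32 mm wide; open, the fingers measure 118 mm over their backs; the gripper's body (76 mm by 178 mm) begins 60 mm behind the grasp point.
Start: joints at [65.89, 18.312, 89.639, -0, 72.044, -1.146], TCP at [224.342, 529.445, 227.976] pointing down, gripper open.
Joint ranges: [-177.97, 177.97], [-48.28, 115.42], [12.27, 149.76], [-77.06, 257.06], [2.81, 150.46], [-146.56, 146.56]. Speed limits (degrees/s): [147.25, 147.25, 180, 180, 180, 180].

## Interface

Orientations are given as [roll, pitch, yaw] about the fixed x, y, z axes, in that order (R = Rz(yaw) Ry(pitch) Rx(roll)).
In Python, from workcell import env gives the robot as it stands.
- The arm moves only by the tool arm_command, never from a script. Its argument "motion" is a list of rows, each an object with "offset": the shift along the tool's x, y, z in m, a list of three; "spin": the turn about the tool's z in rad. In form: [{"offset": [tx, ty, tz], "spin": spin}, ...]. A call has 1 to 5 rows; each row shifts and turns the commanded pose from where the row before left it, along the tool's axes as they then stand; what a row does not reach is not made up. A row lasts 1/8 s, in which the tool goes at most 62.5 mm and 10.7 degrees, less where a joint would pass 70% of its speed; a pose out of reach is approached as far as the arm can. A call with a gripper value outside its range is refused whole. "jaw" is the finger opening in m, from 0 to 0.0912, set as the call begins (left out, the last holds). The fingers move at their own pace and stop on an object; "newtons" is the grip in N (left out, the last holds). Time passes only in rows, so rows that do not move let the fingers close. It gives the time, the measured TCP pose, the force, the opening and the grip force at its end, in the units of the state.
- env.state(): the state, without advancing time (a new reading comes with each control period).
- env.grab_frame(name): name is "scene" or "top" or "wrist"; returns (picture, depth): 400x640x3 uint8, blue, green, red; 400x640 float32, mm along the optical axis (not along the pixel's ray), 0 where there is no reading.
- env.camera_model(name): a dict with "fx", "fy", "cx", "cy" (pixels), "eye" and "rotation" of the camera in the world; the wrist camera has in their place "hand_eye" (4x4, takes a point from camera to tool coordinates, whose origin is the TCP and whose axes are the flange's). Camera axes: x right, y down, z forward; pixel columns grow to the right and rows downward; lengths in mm; the calibration is good to about 2 mm. A picture is of the moment at which its call begins: read the wrist's pose just before it. camera_model takes no time and is no camera call.
- env.job_done(): hands the job in; it is judged then, once.
Trained networks look in the newest picture that a camera, given by its name, has taken for a name from the list of things; names that differ only in an ending like _2 or _b are one class to them, and where a whole thing is asked for, a point or a joint stands for the part that bears it (a point fixed in the world has none). Each returns a list of dicts, best first, with "score" (0 to 1); they miss things now and then, are a little off and sometimes report something else, mostly with a low value. They report only what shows in the picture. A call takes as long as a camera call. They do not tell look-alikes from the thing itself.
- env.boxes_of(camera, target): "bbox" ([left, top, right, bottom] in pixels, round what is visible of it).
- env.pinpoint(camera, target): "location" ([column, row] in pixels: a listed point, or the origin of a listed thing).
The state is a dict: "time_s": time; "qpos": joint angles; "qvel": joint speeds; "effort": joint torques, N m; "ee_pos": TCP position; "ee_rot": TCP orientation; "force": force on the tool from outside, world axes, zero at the start; "torque": the same for the moment, N m; "gripper_width": finger opening in mm; "gripper_force": force on a finger pad.
Only numpy, scipy, OpenCV 4.12 (cv2) and the standard library are available. Lean on these libraries where they do the work, as an engineer would, in place of code of your own. Each camera call takes 0.05 s, during which the arm holds its last target. There are 200 camera calls.

## Working session

There is one attempt and no reset: what is moved stays moved. The work goes in short steps, Python scripts to look and compute and a tool call to move; the robot and the scene stay as the last step left them, time stands still between calls to the robot, and variables do not carry over. Pictures are saved under pics/ and viewed, at most 10 in all, crops included, and the job is handed in when it is done.

Besides the shell and the picture viewer there is one more tool, called after ">>>" as name(argument=value, ...) on one line, values as JSON. arm_command: Moves the arm, as the interface text tells. Its arguments: {"type":"object","properties":{"motion":{"type":"array"},"jaw":{"type":"number"},"newtons":{"type":"number"}},"required":["motion"]}

```bash
mkdir -p pics; cat > h.py <<'E'
import numpy as np, cv2
from workcell import env
def cam(name):
    s=env.state(); img,d=env.grab_frame(name); return s,img,d
def R_rpy(r):
    from scipy.spatial.transform import Rotation as R
    return R.from_euler('xyz',r,degrees=True).as_matrix()
def T(name,s):
    m=env.camera_model(name)
    if 'eye' in m: return m,np.array(m['rotation']),np.array(m['eye'])
    H=np.array(m['hand_eye']);Rt=R_rpy(s['ee_rot']);p=np.array(s['ee_pos'])
    return m,Rt@H[:3,:3],Rt@H[:3,3]+p
def world(name,s,u,v,z=None,depth=None):
    m,R,e=T(name,s); r=R@np.array([(u-m['cx'])/m['fx'],(v-m['cy'])/m['fy'],1.])
    return e+r*((z-e[2])/r[2] if depth is None else depth)
def proj(name,s,P):
    m,R,e=T(name,s); c=R.T@(np.array(P)-e); return [m['fx']*c[0]/c[2]+m['cx'],m['fy']*c[1]/c[2]+m['cy']]
E
python3 - <<'E'
from h import *
s=env.state();print(s)
for n in('top','scene'):
    s,i,d=cam(n);cv2.imwrite(f'pics/{n}0.png',i);np.save(f'{n}d.npy',d)
    m=env.camera_model(n);print(n,m)
    for t in('key','rotor_key','stand','release_mouth','centrifuge'):
        print(t,[(p['score'],p['location'],) for p in env.pinpoint(n,t)][:4])
E
```

```text
{'time_s': 0.0, 'qpos': array([ 6.58917230e+01,  1.83514280e+01,  8.97053969e+01,  1.67502662e-04,
        7.20428726e+01, -1.14457527e+00]), 'qvel': array([ 0.00683377,  0.02489488,  0.08689508, -0.03883756, -0.03197951,
       -0.0037557 ]), 'effort': array([-6.81897618e-04, -4.12478936e+01, -2.31966662e+01,  7.25296210e-02,
        4.58408170e-02, -1.55895227e-04]), 'ee_pos': array([224.12991437, 529.0111328 , 227.12922468]), 'ee_rot': array([-1.79900326e+02, -2.15070471e-03,  1.57036245e+02]), 'force': array([ 0.71135652, -0.50315357, -0.26091126]), 'torque': array([ 0.00617891, -0.00022069,  0.00459379]), 'gripper_force': 0.0, 'gripper_width': 90.79361919493734}
top {'fx': 426.379559267351, 'fy': 426.379559267351, 'cx': 318.04109166384495, 'cy': 191.90095167011356, 'eye': array([ 401.90893116,   -7.50040318, 1418.9746998 ]), 'rotation': array([-174.59319498,    0.20183826,  -89.58211048])}
key [(0.75, [249.5, 188.6]), (0.7, [340.9, 208.5]), (0.55, [183.1, 189.3]), (0.48, [210.9, 200.6])]
rotor_key [(0.69, [213.0, 201.3]), (0.65, [214.9, 221.0])]
stand [(0.93, [217.2, 215.1])]
release_mouth [(0.74, [337.5, 206.4])]
centrifuge [(0.67, [339.1, 206.9])]
scene {'fx': 426.4380612625683, 'fy': 426.4380612625683, 'cx': 319.5654395493501, 'cy': 196.61563200983818, 'eye': array([1359.8681172 ,  109.08326001, 1040.14650508]), 'rotation': array([-138.18502057,    0.20403313,   98.63713292])}
key [(0.69, [440.5, 222.8]), (0.68, [473.8, 245.1]), (0.58, [403.5, 226.5])]
rotor_key [(0.49, [432.9, 205.7])]
stand [(0.75, [437.3, 220.5])]
release_mouth [(0.82, [306.4, 165.2])]
centrifuge []
```

View pics/top0.png

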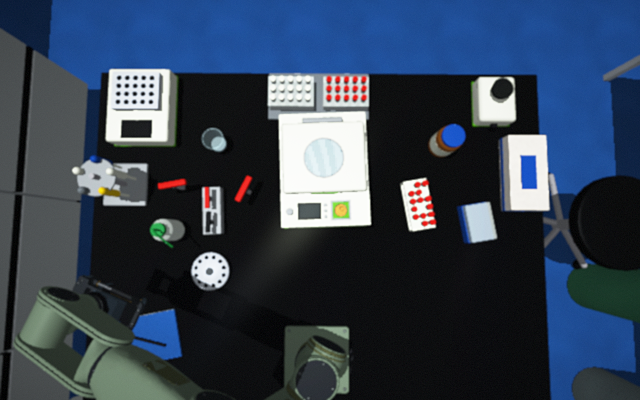

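View pics/scene0.png

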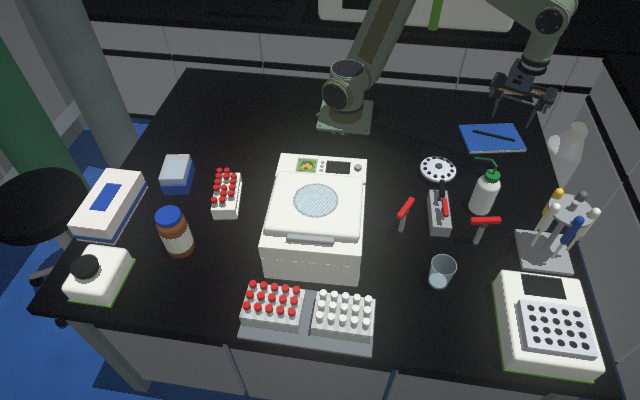

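Scene: the stand is at top (212,210), holding a red-handled key at (208,197) and the black rotor key at (212,222). Other red T-keys stand at (172,184) and (244,188), but they are not in the stand. The release's green surround is at (341,210). The key in the stand fits the description, so I'll confirm it with a crop.

```bash
sed -i "s/np.array(m\['rotation'\]),/R_rpy(m['rotation']),/" h.py
python3 - <<'E'
from h import *
s=env.state()
i=cv2.imread('pics/top0.png');d=np.load('topd.npy')
c=cv2.resize(i[165:245,155:265],None,fx=6,fy=6,interpolation=cv2.INTER_CUBIC);cv2.imwrite('pics/crop0.png',c)
for n,u,v,z in(('stand',212,210,50),('red',208,197,97),('black',212,222,97),('rel',341,210,170),('cfl',280,226,170),('cfr',371,226,170),('d1',172,184,97),('d2',244,188,97)):
    print(n,world('top',s,u,v,z).round(1),world('top',s,u,v,depth=d[v,u]).round(1))
for p in ([0,0,0],[400,0,0]): print(proj('top',s,p))
m=env.camera_model('wrist');print(m)
E
```

```text
stand [470.6 338.8  50. ] [470.8 339.8  45.8]
red [508.7 340.6  97. ] [507.9 338.2 106. ]
black [431.1 325.7  97. ] [431.7 333.1  67.6]
rel [467.3 -69.9 170. ] [467.9 -70.5 158.4]
cfl [419.3 108.2 170. ] [421.6 123.5   4.4]
cfr [ 421.2 -157.6  170. ] [ 423.8 -178.1   -1. ]
d1 [548.6 454.4  97. ] [546.7 448.5 113.9]
d2 [537.6 229.1  97. ] [536.1 226.5 111.5]
[np.float64(316.3562023002915), np.float64(357.4389785729302)]
[np.float64(317.281788748442), np.float64(232.81898520502384)]
{'fx': 307.9062824753667, 'fy': 307.9062824753667, 'cx': 320.76138092178815, 'cy': 197.9733931764501, 'hand_eye': array([[-1.21530438e-03, -9.70828535e-01, -2.39771723e-01,
         6.65701191e+01],
       [ 9.99998752e-01, -1.42193911e-03,  6.88805985e-04,
        -2.98339352e-01],
       [-1.00965330e-03, -2.39770587e-01,  9.70829051e-01,
        -1.56985009e+02],
       [ 0.00000000e+00,  0.00000000e+00,  0.00000000e+00,
         1.00000000e+00]])}
```

View pics/crop0.png

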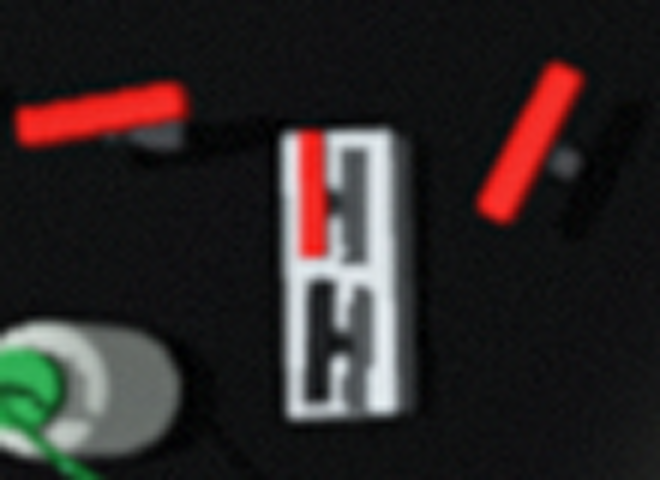

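The crop confirms it: the red bar at crop (313,195), top pixel (207,197), sits in the stand's far hole at about (508,340). The black key is in the near hole and the other two red keys stand loose, outside the stand.

>>> arm_command(motion=[{"offset":[-0.02,0,-0.04],"spin":0},{"offset":[-0.055,-0.012,-0.01],"spin":0},{"offset":[-0.055,-0.012,0],"spin":0},{"offset":[-0.055,-0.012,0],"spin":0},{"offset":[-0.055,-0.012,0],"spin":0}], jaw=0.06)

```text
time_s: 1.23
ee_pos: [427.9, 390.5, 278.2]
ee_rot: [180.0, 0.0, 157.0]
force: [0.7, -0.3, 0.3]
gripper_width: 60.0
gripper_force: 0.0
```

>>> arm_command(motion=[{"offset":[-0.055,-0.012,0],"spin":0},{"offset":[-0.04,-0.003,0],"spin":-0.13},{"offset":[0,0,0],"spin":-0.14},{"offset":[0,0,0],"spin":-0.13},{"offset":[0,0,0],"spin":0}])

```text
time_s: 1.85
ee_pos: [508.3, 340.6, 277.9]
ee_rot: [180.0, -0.0, 179.8]
force: [0.9, 0.3, 0.2]
gripper_width: 60.1
gripper_force: 0.0
```

```bash
python3 - <<'E'
from h import *
s,i,d=cam('wrist');print(s['ee_pos'],s['ee_rot'],s['qpos'].round(1));cv2.imwrite('pics/w1.png',i)
h=cv2.cvtColor(i,cv2.COLOR_BGR2HSV)
m=(((h[...,0]<8)|(h[...,0]>172))&(h[...,1]>150)&(h[...,2]>80)).astype(np.uint8)
n,l,st,c=cv2.connectedComponentsWithStats(m)
for k in range(1,n):
    if st[k,4]>150:
        u,v=c[k];P=world('wrist',s,u,v,97)
        q=cv2.boxPoints(cv2.minAreaRect(np.argwhere(l==k)[:,::-1].astype(np.float32)))
        zt=104
        W=np.array([world('wrist',s,*x,zt) for x in q])
        print(st[k],P.round(1),np.median(d[l==k]),W[:,:2].round(1).tolist())
E
```

```text
[508.33573541 340.59596669 277.89379534] [ 1.79996811e+02 -5.19434771e-03  1.79846035e+02] [ 32.7  20.3  79.5   0.   80.2 -57.1]
[317 157  16  60 668] [512.3 343.6  97. ] 337.85666 [[478.3, 336.1], [477.8, 350.1], [544.2, 352.9], [544.7, 338.3]]
[ 207  175   37   73 1187] [535.1 229.3  97. ] 332.802 [[573.3, 199.3], [494.4, 238.3], [502.8, 257.4], [582.7, 219.2]]
[396 207  65  28 973] [551.6 464.5  97. ] 336.68243 [[545.9, 424.4], [532.8, 493.9], [556.1, 500.4], [569.6, 429.8]]
```

View pics/w1.png

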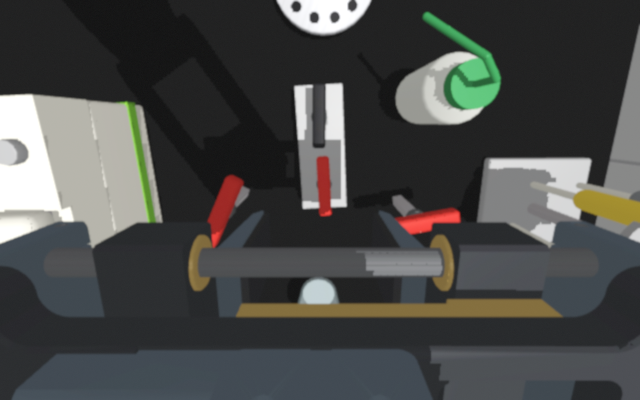

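The wrist view shows the target red bar at (324,186), with the black key behind it at (318,115) and the loose red keys at (227,210) and (430,220). Bar centre is about (511.5,344), yaw about 2°, width 14 mm.

>>> arm_command(motion=[{"offset":[-0.003,0.0035,0.05],"spin":-0.04},{"offset":[0,0,0.055],"spin":0},{"offset":[0,0,0.05],"spin":0},{"offset":[0,0,0.031],"spin":0},{"offset":[0,0,0],"spin":0}])

```text
time_s: 2.52
ee_pos: [509.6, 343.5, 89.6]
ee_rot: [-179.8, -0.3, -177.8]
force: [0.1, 0.4, 0.1]
gripper_width: 60.1
gripper_force: 0.0
```

>>> arm_command(motion=[{"offset":[0,0,0],"spin":0},{"offset":[0,0,0],"spin":0},{"offset":[0,0,0],"spin":0},{"offset":[0,0,0],"spin":0},{"offset":[0,0,0],"spin":0}], jaw=0.01, newtons=30)

```text
time_s: 3.15
ee_pos: [511.3, 344.2, 92.3]
ee_rot: [180.0, 0.0, -177.8]
force: [0.2, -1.2, 1.6]
gripper_width: 13.8
gripper_force: 30.0
```

>>> arm_command(motion=[{"offset":[0,0,-0.03],"spin":0},{"offset":[0,0,-0.05],"spin":0},{"offset":[0,0,-0.06],"spin":0},{"offset":[0,0,-0.058],"spin":0},{"offset":[0.002,-0.03,0],"spin":0}])

```text
time_s: 3.78
ee_pos: [512.3, 316.3, 295.3]
ee_rot: [179.7, 0.6, -177.6]
force: [-0.8, -1.3, -2.4]
gripper_width: 13.9
gripper_force: 30.0
```

>>> arm_command(motion=[{"offset":[0.004,-0.055,0],"spin":0},{"offset":[0.004,-0.055,0],"spin":0},{"offset":[0.004,-0.055,0],"spin":0},{"offset":[0.004,-0.055,0],"spin":0},{"offset":[0.004,-0.055,0],"spin":0}])

```text
time_s: 4.4
ee_pos: [500.7, 36.9, 289.7]
ee_rot: [-180.0, -0.0, -177.7]
force: [0.1, 0.3, -2.2]
gripper_width: 13.6
gripper_force: 30.0
```

>>> arm_command(motion=[{"offset":[0.004,-0.055,0],"spin":0},{"offset":[0.001,-0.04,0],"spin":0},{"offset":[0,-0.015,0],"spin":0},{"offset":[0,0,0],"spin":0},{"offset":[0,0,0],"spin":0}])

```text
time_s: 5.03
ee_pos: [500.5, -70.3, 289.8]
ee_rot: [179.9, -0.0, -177.7]
force: [-0.3, -0.0, -1.3]
gripper_width: 13.8
gripper_force: 30.0
```

```bash
python3 - <<'E'
from h import *
s,i,d=cam('wrist');print(s['ee_pos'],s['ee_rot'],s['qpos'].round(1));cv2.imwrite('pics/w2full.png',i);np.save('w2d.npy',d)
print(env.pinpoint('wrist','release_mouth'),env.pinpoint('wrist','key'))
print('expect hole',proj('wrist',s,[467,-70,170]),'foot',proj('wrist',s,s['ee_pos']-[0,0,77]))
c=np.hstack([cv2.resize(i[80:280,220:420],(600,600),interpolation=cv2.INTER_CUBIC)]);cv2.imwrite('pics/w2.png',c)
E
```

```text
[500.49844223 -70.2560088  289.79838105] [ 1.79943197e+02 -1.46170674e-02 -1.77684553e+02] [-9.300e+00  1.000e+01  9.200e+01  1.000e-01  7.800e+01 -1.017e+02]
[{'location': [320.7, 165.1], 'score': 0.72}] [{'location': [515.4, 204.2], 'score': 0.64}, {'location': [317.5, 206.7], 'score': 0.6}]
expect hole [np.float64(322.76609308464276), np.float64(159.98612506960697)] foot [np.float64(321.150819987081), np.float64(208.88443473334536)]
```

View pics/w2.png

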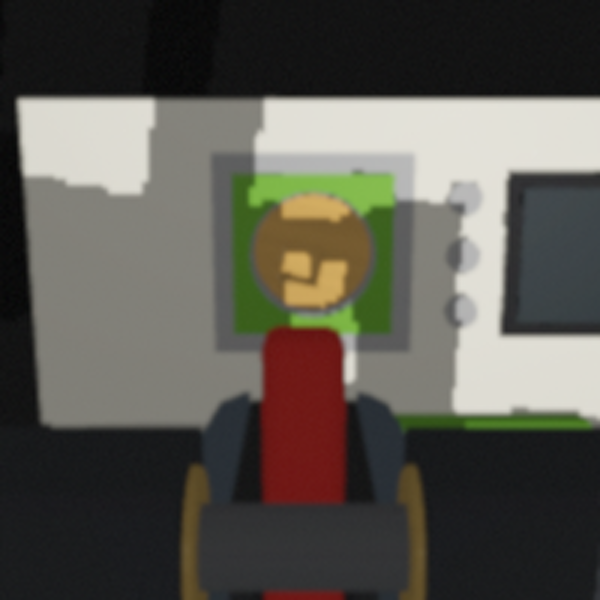

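Crop: the hole is centred at crop (313,252), i.e. pixel (324,164), mostly in the gripper's shadow, so the socket is unclear. I'll equalise the contrast and look once more from the side.

>>> arm_command(motion=[{"offset":[0.012,0.04,0],"spin":0},{"offset":[0.012,0,0.02],"spin":0},{"offset":[0,0,0.012],"spin":0},{"offset":[0,0,0],"spin":0},{"offset":[0,0,0],"spin":0}])

```text
time_s: 5.8
ee_pos: [475.8, -32.7, 258.4]
ee_rot: [-180.0, 0.1, -177.8]
force: [0.1, -0.3, -2.0]
gripper_width: 13.9
gripper_force: 30.0
```

```bash
cat > look.py <<'E'
from h import *
def brass(s,i):
    h=cv2.cvtColor(i,cv2.COLOR_BGR2HSV)
    g=((h[...,0]>35)&(h[...,0]<75)&(h[...,1]>90)&(h[...,2]>40)).astype(np.uint8)
    b=((h[...,0]>10)&(h[...,0]<26)&(h[...,1]>90)&(h[...,2]>40)).astype(np.uint8)
    out={}
    for nm,m in(('green',g),('brass',b)):
        n,l,st,c=cv2.connectedComponentsWithStats(m)
        out[nm]=[(st[k].tolist(),c[k].round(1).tolist()) for k in range(1,n) if st[k,4]>60]
    return out
E
python3 - <<'E'
from look import *
i0=cv2.imread('pics/w2full.png');print(brass(None,i0))
s,i,d=cam('wrist');print(s['ee_pos'],s['ee_rot']);cv2.imwrite('pics/w3full.png',i)
b=brass(s,i);print(b)
u,v=map(int,proj('wrist',s,[467,-70,170]));print(u,v)
def cr(i,u,v):
    c=i[v-30:v+30,u-30:u+30].astype(float);c=255*(c/255)**.5
    return cv2.resize(c.astype(np.uint8),(400,400),interpolation=cv2.INTER_CUBIC)
cv2.imwrite('pics/w3.png',np.hstack([cr(i0,324,164),cr(i,u,v)]))
E
```

```text
{'green': [([298, 138, 54, 54, 1359], [324.2, 162.7]), ([352, 219, 65, 5, 296], [385.4, 220.9])], 'brass': [([305, 145, 38, 38, 1157], [323.6, 163.4]), ([280, 234, 10, 57, 385], [283.6, 263.0]), ([353, 234, 10, 57, 377], [357.9, 262.6]), ([111, 277, 18, 29, 265], [121.1, 287.3]), ([134, 298, 325, 20, 5067], [304.2, 309.4])]}
[475.80340134 -32.65238626 258.39761014] [-1.79996127e+02  6.83407080e-02 -1.77767540e+02]
{'green': [([216, 132, 227, 5, 534], [324.2, 133.8]), ([247, 169, 60, 55, 1328], [274.7, 190.6])], 'brass': [([258, 176, 42, 40, 1300], [278.1, 195.8]), ([280, 234, 10, 57, 381], [283.6, 262.9]), ([353, 234, 10, 57, 373], [357.8, 262.7]), ([134, 298, 325, 20, 5043], [304.6, 309.5])]}
275 192
```

View pics/w3.png

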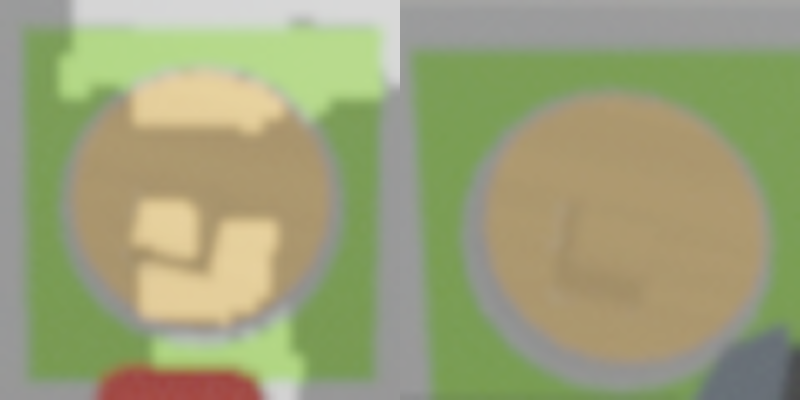

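The socket shows as an L of darker walls. In the left panel its lower-right corner is at (220,270). In the right panel its left and bottom rims are at about (552,200–300) and (560–640,302), turned about 0.17 rad clockwise. I'll convert both views to world positions.

```bash
python3 - <<'E'
from h import *
A=dict(ee_pos=np.array([500.498,-70.256,289.798]),ee_rot=[179.943,-.0146,-177.685])
B=dict(ee_pos=np.array([475.803,-32.652,258.398]),ee_rot=[-179.996,.068,-177.768])
print('sockA',world('wrist',A,320.7,168.8,160).round(1),'sockB',world('wrist',B,274.4,200.4,160).round(1))
# green square outer bounds & bar lateral check
for n,s,f in(('A',A,'w2full'),('B',B,'w3full')):
    i=cv2.imread(f'pics/{f}.png').astype(int);h=cv2.cvtColor(i.astype(np.uint8),cv2.COLOR_BGR2HSV)
    g=((h[...,0]>35)&(h[...,0]<75)&(h[...,1]>90)&(h[...,2]>40)).astype(np.uint8)
    k,l,st,c=cv2.connectedComponentsWithStats(g)
    j=[q for q in range(1,k) if st[q,4]>1000][0]
    x,y,w,hh=st[j,:4]
    print(n,'green corners',[world('wrist',s,a-.5,b-.5,170)[:2].round(1).tolist() for a,b in((x,y),(x+w,y),(x,y+hh),(x+w,y+hh))])
    red=(((h[...,0]<8)|(h[...,0]>172))&(h[...,1]>150)&(h[...,2]>60)).astype(np.uint8)
    for r in(200,210,220,225):
        xs=np.flatnonzero(red[r,295:350])+295
        if len(xs): print(r,xs.min(),xs.max())
    R=R_rpy(s['ee_rot'])
    print('tip proj',proj('wrist',s,s['ee_pos']+R@[33,0,-12]),proj('wrist',s,s['ee_pos']+R@[20,0,-12]))
    print('first red row',[np.flatnonzero(red[:,q])[:1] for q in (317,321,325)])
E
```

```text
sockA [476.5 -71.5 160. ] sockB [476.  -72.7 160. ]
A green corners [[448.0, -93.1], [446.2, -45.4], [496.9, -92.1], [495.0, -42.4]]
200 308 333
210 308 333
220 307 335
225 307 334
tip proj [np.float64(321.6097998948899), np.float64(193.70514678877453)] [np.float64(321.62440719922193), np.float64(219.36173412725228)]
first red row [array([190]), array([190]), array([190])]
B green corners [[447.8, -93.7], [446.0, -45.6], [494.3, -94.6], [492.4, -44.4]]
200 308 333
210 308 333
220 307 335
225 307 334
tip proj [np.float64(321.6097998948899), np.float64(193.70514678877458)] [np.float64(321.62440719922193), np.float64(219.3617341272523)]
first red row [array([190]), array([190]), array([190])]
```

Both views agree: the socket is at about (476.2,-72), about (+5.5,-3) mm from the hole centre. I'll move above it and turn 0.17 rad.

>>> arm_command(motion=[{"offset":[0.0019,-0.0389,0],"spin":0},{"offset":[0,0,0.003],"spin":0.17},{"offset":[0,0,0.003],"spin":0},{"offset":[0,0,0],"spin":0},{"offset":[0,0,0],"spin":0}])

```text
time_s: 6.48
ee_pos: [474.8, -71.2, 252.1]
ee_rot: [180.0, 0.0, 172.6]
force: [0.3, 0.0, -1.0]
gripper_width: 13.6
gripper_force: 30.0
```

>>> arm_command(motion=[{"offset":[0,0,0.004],"spin":0},{"offset":[0,0,0.004],"spin":0},{"offset":[0,0,0.002],"spin":0},{"offset":[0,0,0],"spin":0},{"offset":[0,0,0],"spin":0}])

```text
time_s: 7.1
ee_pos: [474.6, -71.4, 242.0]
ee_rot: [180.0, 0.0, 172.5]
force: [1.0, 0.0, -1.6]
gripper_width: 13.6
gripper_force: 30.0
```

>>> arm_command(motion=[{"offset":[-0.0008,0,0.001],"spin":0},{"offset":[0,0,0.002],"spin":0},{"offset":[0,0,0.001],"spin":0},{"offset":[0,0,0.001],"spin":0},{"offset":[0,0,0],"spin":0}])

```text
time_s: 7.72
ee_pos: [475.3, -71.5, 236.8]
ee_rot: [180.0, -0.0, 172.5]
force: [-0.4, 0.5, -1.2]
gripper_width: 14.0
gripper_force: 30.0
```

>>> arm_command(motion=[{"offset":[0,0,0.001],"spin":0},{"offset":[0,0,0.001],"spin":0},{"offset":[0,0,0],"spin":0}])

```text
time_s: 8.1
ee_pos: [475.3, -71.5, 234.9]
ee_rot: [180.0, -0.0, 172.5]
force: [-0.9, -0.3, -1.6]
gripper_width: 13.9
gripper_force: 30.0
```

>>> arm_command(motion=[{"offset":[0,0,0.001],"spin":0},{"offset":[0,0,0.001],"spin":0},{"offset":[0,0,0],"spin":0}])

```text
time_s: 8.48
ee_pos: [475.4, -71.5, 232.9]
ee_rot: [180.0, 0.0, 172.5]
force: [-0.5, 0.3, -1.7]
gripper_width: 13.6
gripper_force: 30.0
```

>>> arm_command(motion=[{"offset":[0,0,0.001],"spin":0},{"offset":[0,0,0.001],"spin":0},{"offset":[0,0,0],"spin":0}])

```text
time_s: 8.85
ee_pos: [475.4, -71.5, 230.8]
ee_rot: [180.0, 0.0, 172.5]
force: [-0.4, 0.2, -1.7]
gripper_width: 14.0
gripper_force: 30.0
```

It has entered (foot about 16 mm below the deck). I'll continue until it bottoms at TCP of about 223.

>>> arm_command(motion=[{"offset":[0,0,0.0015],"spin":0},{"offset":[0,0,0.0015],"spin":0},{"offset":[0,0,0],"spin":0}])

```text
time_s: 9.22
ee_pos: [475.4, -71.5, 227.8]
ee_rot: [180.0, -0.0, 172.5]
force: [0.1, 0.0, -2.1]
gripper_width: 13.7
gripper_force: 30.0
```

>>> arm_command(motion=[{"offset":[0,0,0.0015],"spin":0},{"offset":[0,0,0.001],"spin":0},{"offset":[0,0,0],"spin":0}])

```text
time_s: 9.6
ee_pos: [475.4, -71.5, 225.3]
ee_rot: [180.0, 0.0, 172.5]
force: [0.4, -0.3, -1.1]
gripper_width: 13.8
gripper_force: 30.0
```

>>> arm_command(motion=[{"offset":[0,0,0.001],"spin":0},{"offset":[0,0,0.001],"spin":0},{"offset":[0,0,0],"spin":0}])

```text
time_s: 9.98
ee_pos: [475.4, -71.5, 223.4]
ee_rot: [180.0, 0.0, 172.5]
force: [0.5, -0.1, -1.2]
gripper_width: 14.2
gripper_force: 30.0
```

>>> arm_command(motion=[{"offset":[0,0,0.0005],"spin":0},{"offset":[0,0,0.0003],"spin":0},{"offset":[0,0,0],"spin":0}])

```text
time_s: 10.35
ee_pos: [475.5, -71.5, 223.1]
ee_rot: [180.0, 0.0, 172.5]
force: [-0.5, -0.4, 3.3]
gripper_width: 13.9
gripper_force: 30.0
```

>>> arm_command(motion=[{"offset":[0,0,0.0005],"spin":0},{"offset":[0,0,0],"spin":0}])

```text
time_s: 10.6
ee_pos: [475.5, -71.6, 223.0]
ee_rot: [180.0, 0.1, 172.5]
force: [-1.2, -0.6, 6.2]
gripper_width: 13.7
gripper_force: 30.0
```

Bottomed (the force rises at TCP 223). Now I'll ease up slightly and turn clockwise.

>>> arm_command(motion=[{"offset":[0,0,-0.0006],"spin":0.05},{"offset":[0,0,0],"spin":0.08},{"offset":[0,0,0],"spin":0.08},{"offset":[0,0,0],"spin":0.08},{"offset":[0,0,0],"spin":0}])

```text
time_s: 11.22
ee_pos: [475.9, -71.7, 223.1]
ee_rot: [180.0, 0.1, 156.0]
force: [1.4, -0.7, 3.2]
gripper_width: 13.8
gripper_force: 30.0
```

>>> arm_command(motion=[{"offset":[0,0,0],"spin":0.07},{"offset":[0,0,0],"spin":0.07},{"offset":[0,0,0],"spin":0.07},{"offset":[0,0,0],"spin":0}])

```text
time_s: 11.72
ee_pos: [475.8, -71.7, 223.1]
ee_rot: [180.0, 0.1, 144.0]
force: [0.7, -0.9, 3.6]
gripper_width: 13.6
gripper_force: 30.0
```

```bash
python3 - <<'E'
from h import *
s=env.state();print(s['torque'],s['ee_rot'],s['qpos'].round(1),s['force'])
E
```

```text
[-0.19935935 -0.11689605  0.16074725] [1.79985128e+02 7.94481872e-02 1.43985814e+02] [ -9.9  10.  101.8  -0.   68.1 -63.9] [ 0.69847644 -0.93376018  3.64120887]
```

>>> arm_command(motion=[{"offset":[0,0,0],"spin":0.06},{"offset":[0,0,0],"spin":0.06},{"offset":[0,0,0],"spin":0.06},{"offset":[0,0,0],"spin":0}])

```text
time_s: 12.22
ee_pos: [475.7, -71.8, 223.1]
ee_rot: [180.0, 0.1, 133.7]
force: [0.5, -1.3, 4.8]
gripper_width: 13.9
gripper_force: 30.0
```

```bash
cat > lid.py <<'E'
from h import *
s,i,d=cam('scene');print(s['torque'].round(2),s['force'].round(1),s['ee_rot'][2])
P=[530,60,193]
u,v=map(int,proj('scene',s,P)); d0=np.load('scened.npy')
for a in (540,580):
    u,v=map(int,proj('scene',s,[a,60,193]));print(a,u,v,d0[v,u],d[v,u])
E
python3 lid.py
```

```text
[-0.4  -0.13  0.15] [ 0.5 -1.3  4.8] 133.68123402609703
540 347 180 1177.5393 1175.4043
580 346 190 1150.6486 1151.3584
```

Not open yet; torque is still at 0.15 N m. I'll keep turning.

>>> arm_command(motion=[{"offset":[0,0,0],"spin":0.06},{"offset":[0,0,0],"spin":0.06},{"offset":[0,0,0],"spin":0},{"offset":[0,0,0],"spin":0}])

```text
time_s: 12.78
ee_pos: [475.7, -71.9, 223.1]
ee_rot: [180.0, 0.1, 126.8]
force: [0.4, -1.2, 4.6]
gripper_width: 13.5
gripper_force: 30.0
```

```bash
python3 lid.py
```

```text
[-0.43 -0.14  0.08] [ 0.4 -1.2  4.6] 126.7875971717976
540 347 180 1177.5393 1176.6813
580 346 190 1150.6486 1151.8969
```

>>> arm_command(motion=[{"offset":[0,0,0],"spin":0.05},{"offset":[0,0,0],"spin":0.05},{"offset":[0,0,0],"spin":0},{"offset":[0,0,0],"spin":0}])

```text
time_s: 13.32
ee_pos: [475.7, -71.9, 223.1]
ee_rot: [180.0, 0.1, 121.1]
force: [0.4, -1.7, 5.4]
gripper_width: 13.8
gripper_force: 30.0
```

```bash
python3 lid.py
```

```text
[-0.51 -0.09  0.18] [ 0.4 -1.7  5.4] 121.06389480005625
540 347 180 1177.5393 1177.006
580 346 190 1150.6486 1152.992
```

>>> arm_command(motion=[{"offset":[0,0,-0.0002],"spin":0.05},{"offset":[0,0,0],"spin":0.05},{"offset":[0,0,0],"spin":0},{"offset":[0,0,0],"spin":0}])

```text
time_s: 13.88
ee_pos: [475.6, -71.9, 223.1]
ee_rot: [180.0, 0.1, 115.3]
force: [0.3, -2.3, 4.4]
gripper_width: 13.7
gripper_force: 30.0
```

```bash
python3 lid.py
```

```text
[-0.67 -0.13  0.17] [ 0.3 -2.3  4.4] 115.29610182635038
540 347 180 1177.5393 1175.5652
580 346 190 1150.6486 1153.4858
```

>>> arm_command(motion=[{"offset":[0,0,-0.0002],"spin":0.04},{"offset":[0,0,0],"spin":0.04},{"offset":[0,0,0],"spin":0},{"offset":[0,0,0],"spin":0}])

```text
time_s: 14.42
ee_pos: [475.5, -71.7, 223.1]
ee_rot: [180.0, 0.0, 110.7]
force: [1.3, -2.8, 2.8]
gripper_width: 13.7
gripper_force: 30.0
```

```bash
python3 lid.py
```

```text
[-0.78 -0.29  0.07] [ 1.3 -2.8  2.8] 110.67649383544747
540 347 180 1177.5393 1133.2625
580 346 190 1150.6486 1114.4052
```

The lid has sprung open (depth is 40 mm nearer). Withdraw: ease the turn back slightly, then go straight up.

>>> arm_command(motion=[{"offset":[0,0,0],"spin":-0.05},{"offset":[0,0,-0.005],"spin":0},{"offset":[0,0,-0.008],"spin":0},{"offset":[0,0,-0.01],"spin":0},{"offset":[0,0,0],"spin":0}])

```text
time_s: 15.1
ee_pos: [475.4, -71.1, 247.2]
ee_rot: [179.9, -0.0, 113.5]
force: [0.1, 0.0, -0.9]
gripper_width: 13.7
gripper_force: 30.0
```

>>> arm_command(motion=[{"offset":[0,0,-0.015],"spin":0},{"offset":[0,0,-0.025],"spin":0},{"offset":[0,0,-0.03],"spin":0},{"offset":[0,0,-0.02],"spin":0},{"offset":[0,0,0],"spin":0}])

```text
time_s: 15.72
ee_pos: [476.0, -71.5, 338.2]
ee_rot: [179.8, 0.1, 113.5]
force: [0.5, 0.6, -1.8]
gripper_width: 13.6
gripper_force: 30.0
```

```bash
python3 lid.py; python3 - <<'E'
from h import *
s,i,d=cam('wrist');h=cv2.cvtColor(i,cv2.COLOR_BGR2HSV);cv2.imwrite('pics/w5.png',i)
red=(((h[...,0]<8)|(h[...,0]>172))&(h[...,1]>150)&(h[...,2]>60)).astype(np.uint8)
for r in(195,200,210,220,225):
    xs=np.flatnonzero(red[r,295:350])+295
    if len(xs): print(r,xs.min(),xs.max())
print([np.flatnonzero(red[:,q])[:1] for q in (317,321,325)])
E
```

```text
[-0.07  0.03  0.02] [ 0.5  0.6 -1.8] 113.49249078401776
540 347 180 1177.5393 1131.0013
580 346 190 1150.6486 1113.5057
195 308 333
200 308 334
210 308 333
220 307 335
225 307 334
[array([189]), array([189]), array([189])]
```

The key sits unchanged in the grip and the lid is ajar. Turning back.

>>> arm_command(motion=[{"offset":[0,0,0],"spin":-0.17},{"offset":[0,0,0],"spin":-0.17},{"offset":[0,0,0],"spin":-0.17},{"offset":[0,0,0],"spin":-0.17},{"offset":[0,0,0],"spin":-0.17}])

```text
time_s: 16.45
ee_pos: [474.7, -71.4, 334.8]
ee_rot: [-180.0, -0.2, 162.5]
force: [-0.0, 0.4, -1.4]
gripper_width: 13.9
gripper_force: 30.0
```

>>> arm_command(motion=[{"offset":[0,0,0],"spin":-0.17},{"offset":[0,0,0],"spin":-0.17},{"offset":[0,0,0],"spin":-0.01},{"offset":[0,0,0],"spin":0}])

```text
time_s: 16.95
ee_pos: [475.1, -71.4, 335.5]
ee_rot: [180.0, -0.1, -177.9]
force: [0.0, -0.0, -1.4]
gripper_width: 13.6
gripper_force: 30.0
```

>>> arm_command(motion=[{"offset":[-0.0064,0.0517,0],"spin":0},{"offset":[-0.0064,0.0517,0],"spin":0},{"offset":[-0.0064,0.0517,0],"spin":0},{"offset":[-0.0064,0.0517,0],"spin":0},{"offset":[-0.0064,0.0517,0],"spin":0}])

```text
time_s: 17.58
ee_pos: [497.1, 189.7, 336.0]
ee_rot: [-180.0, -0.0, -177.9]
force: [1.8, 0.5, -1.4]
gripper_width: 13.6
gripper_force: 30.0
```

>>> arm_command(motion=[{"offset":[-0.0064,0.0517,0],"spin":0},{"offset":[-0.0064,0.0517,0],"spin":0},{"offset":[-0.0064,0.0517,0],"spin":0},{"offset":[0,0,0],"spin":0},{"offset":[0,0,0],"spin":0}])

```text
time_s: 18.2
ee_pos: [510.1, 343.4, 335.6]
ee_rot: [-179.9, -0.1, -177.8]
force: [-1.0, -1.4, -1.6]
gripper_width: 13.6
gripper_force: 30.0
```

>>> arm_command(motion=[{"offset":[0,0,0.06],"spin":0},{"offset":[0,0,0.06],"spin":0},{"offset":[0,0,0.04],"spin":0},{"offset":[0,0,0.03],"spin":0},{"offset":[0,0,0],"spin":0}])

```text
time_s: 18.82
ee_pos: [509.1, 341.4, 144.3]
ee_rot: [-179.8, -0.3, -177.9]
force: [-0.6, -0.5, -1.2]
gripper_width: 13.4
gripper_force: 30.0
```

>>> arm_command(motion=[{"offset":[0,0,0],"spin":0},{"offset":[0,0,0],"spin":0}])

```text
time_s: 19.08
ee_pos: [511.3, 344.0, 148.2]
ee_rot: [179.9, 0.2, -177.8]
force: [-0.3, 0.6, -1.2]
gripper_width: 13.6
gripper_force: 30.0
```

>>> arm_command(motion=[{"offset":[0,0.0001,0.01],"spin":0},{"offset":[0,0,0.008],"spin":0},{"offset":[0,0,0.004],"spin":0},{"offset":[0,0,0.002],"spin":0},{"offset":[0,0,0],"spin":0}])

```text
time_s: 19.7
ee_pos: [510.3, 343.9, 122.0]
ee_rot: [-180.0, -0.0, -177.8]
force: [-0.3, -0.4, -1.3]
gripper_width: 13.5
gripper_force: 30.0
```

>>> arm_command(motion=[{"offset":[0,0,0.004],"spin":0},{"offset":[0,0,0.004],"spin":0},{"offset":[0,0,0],"spin":0}])

```text
time_s: 20.08
ee_pos: [510.1, 343.7, 113.7]
ee_rot: [-180.0, -0.0, -177.8]
force: [0.6, 0.6, -1.1]
gripper_width: 13.9
gripper_force: 30.0
```

>>> arm_command(motion=[{"offset":[-0.001,0.0003,0.006],"spin":0},{"offset":[0,0,0.006],"spin":0},{"offset":[0,0,0.005],"spin":0},{"offset":[0,0,0],"spin":0},{"offset":[0,0,0],"spin":0}])

```text
time_s: 20.7
ee_pos: [511.4, 344.3, 97.2]
ee_rot: [180.0, 0.0, -177.8]
force: [0.9, 0.5, -1.7]
gripper_width: 13.9
gripper_force: 30.0
```

>>> arm_command(motion=[{"offset":[0,0,0.002],"spin":0},{"offset":[0,0,0.0015],"spin":0},{"offset":[0,0,0],"spin":0},{"offset":[0,0,0],"spin":0}])

```text
time_s: 21.2
ee_pos: [511.3, 344.2, 93.7]
ee_rot: [180.0, 0.0, -177.8]
force: [0.6, 0.1, -0.4]
gripper_width: 13.8
gripper_force: 30.0
```

>>> arm_command(motion=[{"offset":[0,0,0.001],"spin":0},{"offset":[0,0,0.0005],"spin":0},{"offset":[0,0,0],"spin":0}])

```text
time_s: 21.58
ee_pos: [511.3, 344.2, 92.3]
ee_rot: [180.0, 0.0, -177.8]
force: [-0.6, 0.0, -0.9]
gripper_width: 13.5
gripper_force: 30.0
```

>>> arm_command(motion=[{"offset":[0,0,0],"spin":0},{"offset":[0,0,0],"spin":0},{"offset":[0,0,0],"spin":0},{"offset":[0,0,0],"spin":0},{"offset":[0,0,0],"spin":0}], jaw=0.06)

```text
time_s: 22.2
ee_pos: [511.3, 344.2, 92.2]
ee_rot: [180.0, 0.0, -177.8]
force: [0.3, -0.8, -0.6]
gripper_width: 59.1
gripper_force: 0.0
```

>>> arm_command(motion=[{"offset":[0,0,-0.02],"spin":0},{"offset":[0,0,-0.04],"spin":0},{"offset":[0,0,-0.06],"spin":0},{"offset":[0,0,-0.06],"spin":0},{"offset":[0,0,0],"spin":0}])

```text
time_s: 22.82
ee_pos: [513.4, 345.5, 278.3]
ee_rot: [179.6, 0.6, -177.8]
force: [1.1, -0.1, -1.1]
gripper_width: 60.3
gripper_force: 0.0
```

```bash
python3 lid.py; python3 - <<'E'
from h import *
env.state()
s,i,d=cam('wrist');print(s['ee_pos'],s['time_s'],s['force'])
cv2.imwrite('pics/end.png',i)
h=cv2.cvtColor(i,cv2.COLOR_BGR2HSV)
m=(((h[...,0]<8)|(h[...,0]>172))&(h[...,1]>150)&(h[...,2]>80)).astype(np.uint8)
n,l,st,c=cv2.connectedComponentsWithStats(m)
for k in range(1,n):
    if st[k,4]>150:
        q=cv2.boxPoints(cv2.minAreaRect(np.argwhere(l==k)[:,::-1].astype(np.float32)))
        print(st[k],np.array([world('wrist',s,*x,104)[:2] for x in q]).round(1).tolist(),np.median(d[l==k]))
E
```

```text
[ 0.03  0.   -0.05] [ 1.1 -0.1 -1.1] -177.75573678744104
540 347 180 1177.5393 1133.2827
580 346 190 1150.6486 1115.1932
[512.03398836 344.70298751 274.71049817] 22.875 [-0.36545444 -0.09564766  0.13578765]
[313 153  14  60 690] [[478.4, 335.4], [477.9, 349.1], [543.0, 351.9], [543.5, 337.5]] 333.33887
[ 196  167   43   64 1160] [[560.5, 205.6], [494.3, 238.3], [502.6, 257.2], [569.7, 225.2]] 326.88147
[395 209  62  26 887] [[546.0, 428.8], [532.2, 493.1], [555.3, 500.2], [569.5, 434.9]] 334.038
```

View pics/end.png

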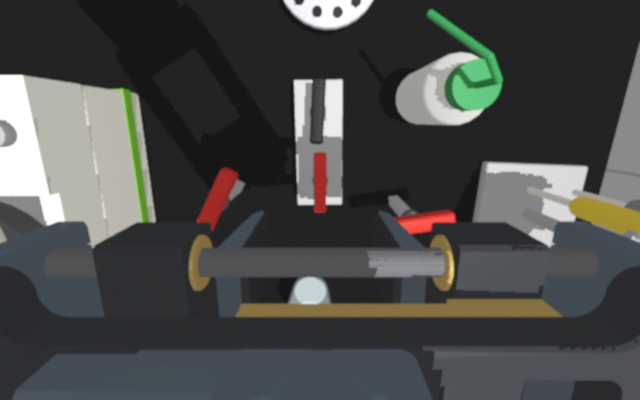

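The red key stands back in its hole at (320,182), within 1 mm of where it started. The lid is ajar and nothing else has moved.

```bash
python3 -c "
from workcell import env
print(env.job_done())"
```

```text
the job is handed in; nothing more can be done
None
```

The job is handed in: the red key released the lid, which is ajar, and is back upright in its own hole within about 1 mm, after about 23 s; contact forces were light and nothing else appears moved, but no verdict came back.

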